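Toast a waffle at the marked browning setting

ROBOT

A 6-joint arm with a two-finger parallel gripper is mounted at the origin on the work surface. World frame = base frame: x ahead of the robot, y to its left, z up, the work surface at z = 0. Lengths are in mm, angles in rad, forces in N, time in s.
With the tool pointing down it reaches from about 400 to 925 mm from the base axis. Payload 12.5 kg.
Tool frame: the origin (TCP) lies where the fingers leave the gripper's body, on its centre line; the fingertips stand 78 mm ahead of it and the grasp point (between the pads) lies 59 mm ahead of it (env.nose_length is the distance from the TCP to the fingertips, in mm); z points along the fingers, y is the line along which they close (so a half turn about z gives the same grasp; the last joint's range is limited). The gripper opens to 95 mm and grips with 3 to 60 N. Pads are 20 mm wide; open, the fingers measure 119 mm over their backs; the gripper's body (75 mm by 180 mm) begins 59 mm behind the grasp point.
Start: joints at [1.09, 0.491, 1.559, -0, 1.092, -0.106], TCP at [228.786, 581.631, 292.261] pointing down, gripper open.
Joint ranges: [-3.1, 3.1], [-0.84, 2.19], [0.05, 2.79], [-1.13, 4.28], [0.06, 2.93], [-2.69, 2.69]. Speed limits (rad/s): [2.22, 2.22, 2.79, 3.14, 3.14, 3.14].

INTERFACE

Orientations are given as [roll, pitch, yaw] about the fixed x, y, z axes, in that order (R = Rz(yaw) Ry(pitch) Rx(roll)).
In Python, from cell import env gives the robot as it stands. The module is installed in compiled form; this text tells all that it offers.
- The arm moves only by the tool send_rows, never from a script. Its argument "series" is text: rows parted by semicolons, each of 6 numbers parted by spaces: the shift along the tool's x, y, z as a fraction of full scale, then the turn, a rotation vector about the tool's x, y, z as a fraction of full scale. A call has 1 to 5 rows; each row shifts and turns the commanded pose from where the row before left it, along the tool's axes as they then stand; what a row does not reach is not made up. Full scale, the value 1, is 60 mm for a shift and 10 degrees for a turn. A row lasts 1/8 s, in which the tool goes at most 62.5 mm and 10.7 degrees, less where a joint would pass 70% of its speed; a pose out of reach is approached as far as the arm can. A call with a number of a shift or a turn outside -1 to 1 is refused whole. A call with a gripper value outside its range is refused whole. "fingers" is the opening, from 0 (shut) to 1 (fully open), set as the call begins (left out, the last holds). The fingers move at their own pace and stop on an object; the grip force is fixed at half the most. Time passes only in rows, so rows that do not move let the fingers close. It gives the time, the measured TCP pose, the force, the opening and the grip force at its end, in the units of the state.
- env.state(): the state, without advancing time (a new reading comes with each control period).
- env.read_camera(name): name is "scene" or "side" or "wrist"; returns a dict with "color" (384x512x3 uint8, red, green, blue), "z_map" (384x512 float32, mm along the optical axis (not along the pixel's ray), 0 where there is no reading), "fovy" (degrees; the focal length in pixels is half the picture's height over the tangent of half this angle, whatever the lens; pixels are square), "cx", "cy" (the principal point, pixels), "R" (3x3) and "t" (3): a world point X has camera coordinates R X + t. Camera axes: x right, y down, z forward; pixel columns grow to the right and rows downward; lengths in mm; the calibration is good to about 2 mm. A picture is of the moment at which its call begins.
- env.job_done(): hands the job in; it is judged then, once.
The state is a dict: "t": time; "joints": joint angles; "qvel": joint speeds; "tau": joint torques, N m; "eef_pos": TCP position; "tcp_rot": TCP orientation; "ft_force": force on the tool from outside, world axes, zero at the start; "moment": the same for the moment, N m; "opening": opening from 0.0 (shut) to 1.0 (fully open); "grip_force": force on a finger pad.
Only numpy, scipy, OpenCV 4.12 (cv2) and the standard library are available. Lean on these libraries where they do the work, as an engineer would, in place of code of your own. Each camera call takes 0.05 s, during which the arm holds its last target. There are 200 camera calls.

TASK

First stand the waffle from the rack upright in the toaster's slot and let go of it. Then roll the browning thumbwheel on the toaster's control deck with a fingertip until the red pointer lines up with the yellow marker, and only then press the toaster's lever fully down so that the waffle sinks in. Do not knock the mug, the jam jar or the plate about.

Things in the scene. Friction and masses are not known exactly. Their poses are not given: they have to be found in the camera images.
- toaster: White single-slot toaster, fixed to the worktop, 120 mm (its x) by 280 mm (its y). Origin: centre of its underside; z up. The hood with the slot (top 175 mm high) spans y = -60 to +140 mm; the lower control deck (top 150 mm high) spans y = -140 to -60 mm and carries thumbwheel and scale; the lever stands out of the -y end.
- slot_mouth (a point): Centre of the slot's mouth: toaster x 0, y +40, z 175 mm; axes as the toaster's. The slot is 30 mm wide (x), 150 mm long (y). In it the waffle stands on a carriage that the lever moves: its top is 115 mm above the worktop with the lever up (60 mm below the mouth), 75 mm with it down.
- wheel_top (a point): Top of the grey ribbed thumbwheel (toaster x 0, y -115, z 158 mm, axes as the toaster's): 60 mm diameter, 16 mm wide, axle along y at z 128 mm. It stands 8 mm out of the deck, 4 mm out of two grey cheeks (60 mm long, 4 mm wide, 1 mm beside it), so cannot be pinched. Press its top lightly (2 to 10 N), drag along the toaster's x; lift and repeat. It takes 0.6 N at the rim and stays where left.
- wheel (a joint): Turn of the thumbwheel, 0 to 1.5 rad with end stops; grows as the top of the wheel moves towards the toaster's +x (30 mm of rim per rad). The red pointer is fixed to the wheel: it leans 0.75 rad from upright towards the toaster's -x at 0, is upright at 0.75, leans 0.75 rad towards +x at 1.5.
- pointer_tip (a point): Tip of the red pointer, a bar 3 mm wide that stands out of the dark slot between wheel and hood (toaster y -95 to -81 mm) and turns with the wheel about its axle. This point: on the bar's face towards the marker, 34 mm from the axle (toaster y -80.5 mm). It starts on the toaster's -x side of the marker.
- marker_tip (a point): The same point (34 mm from the axle, toaster y -80.5 mm) at the middle of the yellow marker, a tab 8 mm wide (toaster y -80 to -68 mm) beside the pointer, on the same axle, in front of a black scale. It was left at the wanted browning and stays put when the wheel turns. Lined up: the two points coincide, within the tab's half width of 4 mm.
- lever_top (a point): Centre of the top face of the black lever tab that stands out of the toaster's -y end (toaster x = 0, y = -163 mm); the tab is 42 mm (x) by 32 mm (y) by 14 mm high, its top at 155 mm with the lever up and 115 mm with it down; it begins 6 mm from the end wall.
- lever (a joint): Travel of the lever and carriage downward, 0 (up) to 0.040 m (fully down, hard stop). A stiff slide: about 3 to 5 N pushes it, and it stays where it is left.
- rack: Steel toast rack, fixed: base 100 mm (x) by 130 mm (y) by 8 mm, with four arches of 4 mm wire in planes x = -37.5, -12.5, 12.5, 37.5 mm, their tops 48 mm above the worktop, 80 to 100 mm long in y. Origin: centre of its underside. The waffle stands between the two middle arches.
- waffle: Rigid frozen waffle, golden brown, a square 16 mm thick (its x), 105 mm wide (y) and 105 mm high (z), about 50 g. Origin: centre of its lower edge. It stands upright on the rack's base (8 mm above the worktop), its plane along the rack's y, its upper 60 mm clear of the wires.
- waffle_mid (a point): Centre of the waffle, 52.5 mm above its lower edge.
- mug: Bystander: blue mug, 80 mm diameter, 90 mm high, upright. Origin: centre of its underside.
- jar: Bystander: amber jam jar with a red cap, 66 mm diameter, 100 mm high. Origin: centre of its underside.
- plate: Bystander: white side plate, 170 mm diameter, 18 mm high. Origin: centre of its underside.
Not all that is in view belongs to the job. There is more than one size of the waffle; the one meant has the size given above.

How it is judged:
By the outcome, as a careful person would: the job done as asked, in the order asked, and still so for the second after the job is handed in, with the robot touching nothing.
It also fails if it takes over 53 s, if anything falls off the work surface, if the arm or the gripper's body presses on something with over 40 N, if the wrist force passes 120 N, or if a joint passes its speed limit or range.

## Working session

There is one attempt and no reset: what is moved stays moved. The work goes in short steps, Python scripts to look and compute and a tool call to move; the robot and the scene stay as the last step left them, time stands still between calls to the robot, and variables do not carry over. Pictures are saved under pics/ and viewed, at most 10 in all, crops included, and the job is handed in when it is done.

Besides the shell and the picture viewer there is one more tool, called as a command line: name --argument value ..., lists and objects as JSON in quotes. send_rows: Moves the arm, as the interface text tells. Shift numbers are shares of 60 mm and turn numbers shares of 10 degrees, none past 1 either way. Its arguments: {"type":"object","properties":{"series":{"type":"string"},"fingers":{"type":"number"}},"required":["series"]}

```bash
mkdir -p pics
cat > h.py <<'E'
import numpy as np, cv2
from cell import env
def shot(n):
    c=env.read_camera(n); c['f']=c['color'].shape[0]/2/np.tan(np.radians(c['fovy'])/2); return c
def cloud(c):
    z=c['z_map']; v,u=np.mgrid[:z.shape[0],:z.shape[1]]
    P=np.stack([(u-c['cx'])/c['f']*z,(v-c['cy'])/c['f']*z,z],-1)
    W=(P-c['t'])@c['R']; W[z<=0]=np.nan; return W
def proj(c,X):
    p=np.atleast_2d(X)@c['R'].T+c['t']; return np.c_[p[:,0]/p[:,2]*c['f']+c['cx'],p[:,1]/p[:,2]*c['f']+c['cy']]
def ray(c,u,v,axis,val):
    d=c['R'].T@np.array([(u-c['cx'])/c['f'],(v-c['cy'])/c['f'],1]); o=-c['R'].T@c['t']
    return o+d*(val-o[axis])/d[axis]
def save(n,im): cv2.imwrite('pics/'+n,cv2.cvtColor(im,cv2.COLOR_RGB2BGR))
E
python3 - <<'E'
from h import *
ims=[]
for n in ['scene','side','wrist']:
    c=shot(n); np.savez(n+'.npz',**c); ims.append(c['color']); print(n,c['fovy'],c['cx'],c['cy'],(-c['R'].T@c['t']).round(),c['R'].round(2).tolist())
save('a.png',cv2.resize(np.hstack(ims[:2]),(800,300)));save('scene.png',cv2.resize(ims[0],(800,600)));save('side.png',cv2.resize(ims[1],(800,600)));save('wrist.png',ims[2])
print(env.state())
E
```

```text
scene 45.14067813684047 258.88389839172174 183.9664936296026 [1327.  485. 1270.] [[-0.55, 0.84, 0.0], [0.66, 0.43, -0.62], [-0.52, -0.34, -0.79]]
side 43.40481150214377 254.14388401643163 191.54084438431425 [  95. -975. 1031.] [[0.89, -0.46, -0.02], [-0.31, -0.57, -0.76], [0.34, 0.68, -0.65]]
wrist 70.67557647692928 257.8517960175535 189.13566919723925 [159. 609. 383.] [[0.37, 0.93, -0.0], [0.9, -0.35, 0.26], [0.24, -0.09, -0.97]]
{'t': 0.15, 'joints': array([ 1.09043180e+00,  4.91340994e-01,  1.55930175e+00, -1.51598587e-05,
        1.09169171e+00, -1.05605613e-01]), 'qvel': array([-0.0004537 , -0.00257817, -0.00158347, -0.00120576,  0.00043761,
       -0.00013171]), 'tau': array([ 2.26259152e-03, -6.12898064e+01, -2.58279079e+01,  6.92954357e-02,
        4.72600129e-02, -8.59843499e-05]), 'eef_pos': array([228.71114611, 581.52576461, 291.84838742]), 'tcp_rot': array([-3.14085356e+00, -6.48202525e-05,  2.76684071e+00]), 'ft_force': array([-0.22325423,  0.31561689,  0.4934088 ]), 'moment': array([0.01908268, 0.03789571, 0.01213764]), 'grip_force': 0.0, 'opening': 0.9987063237465582}
```

View pics/scene.png

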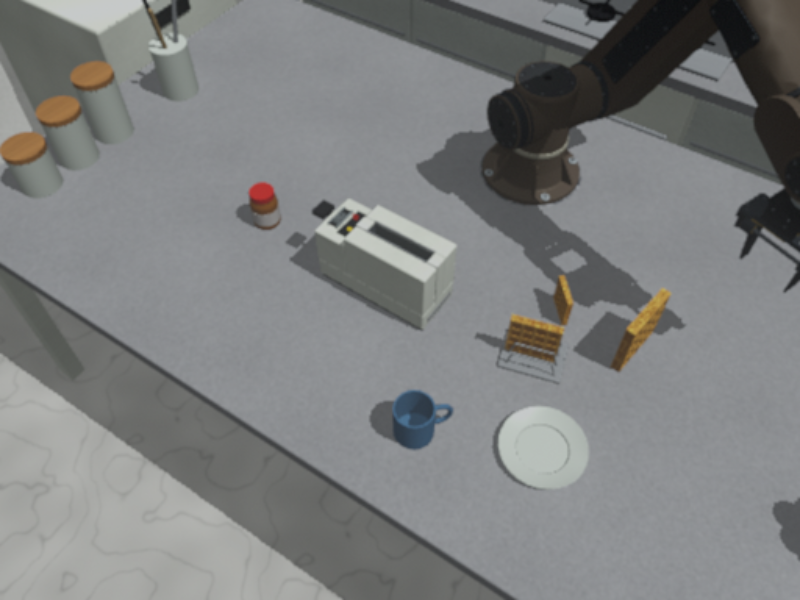

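View pics/side.png

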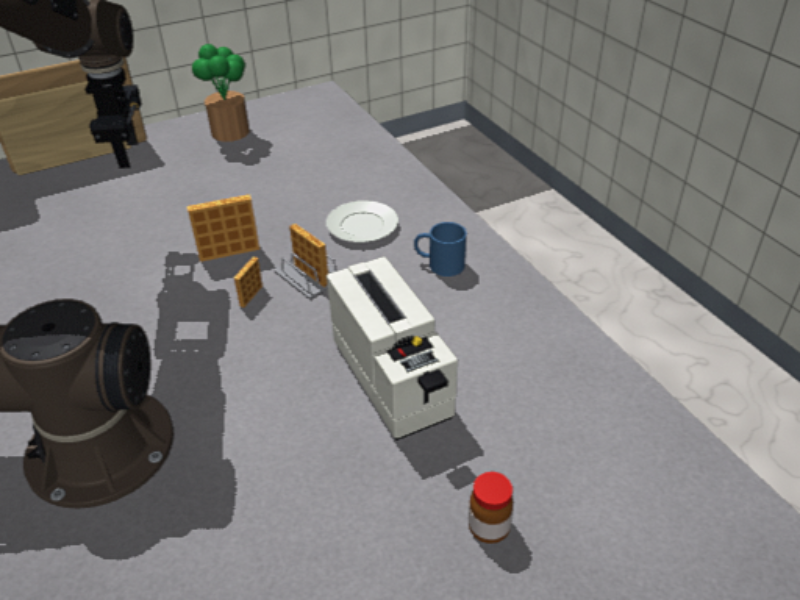

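The scene picture shows the toaster at about (385,260), with the lever at (323,210). The rack with the waffle is at (533,340), and the decoy waffles are at (563,300) and (642,330). The mug is at (415,418), the plate at (543,447) and the jar at (263,205). The side view shows the red pointer at (403,352) and the yellow marker at (417,342).

Run:
```python
from h import *
for n in ['scene','side']:
    c=dict(np.load(n+'.npz')); W=cloud(c); hsv=cv2.cvtColor(c['color'],cv2.COLOR_RGB2HSV)
    fin=np.isfinite(W[...,2])
    z=W[...,2]
    m=(fin&(z>167)&(z<183)&(hsv[...,1]<60)&(W[...,0]>300)).astype(np.uint8)
    k,l,st,ce=cv2.connectedComponentsWithStats(m)
    for i in range(1,k):
        if st[i,4]>150:
            P=W[l==i]; r=cv2.minAreaRect(P[:,:2].astype(np.float32)); print(n,'hood',st[i,4],r,np.median(P[:,2]),cv2.boxPoints(r).round(1).tolist())
    m=((hsv[...,0]>8)&(hsv[...,0]<25)&(hsv[...,1]>120)&(hsv[...,2]>60)&fin&(z>8)).astype(np.uint8)
    k,l,st,ce=cv2.connectedComponentsWithStats(m)
    for i in range(1,k):
        if st[i,4]>100:
            P=W[l==i]; zm=np.percentile(P[:,2],[1,99]); 
            if not(-1<P[:,0].mean()/500<2): continue
            r=cv2.minAreaRect(P[P[:,2]>55][:,:2].astype(np.float32)) if (P[:,2]>55).any() else None; print(n,'waf',st[i],zm.round(),P.mean(0).round(),r)
    for nm,lo,hi in [('red',(0,150,90),(6,255,255)),('yel',(24,140,120),(34,255,255)),('blue',(100,100,40),(115,255,255))]:
        m=cv2.inRange(hsv,lo,hi)*fin.astype(np.uint8)
        k,l,st,ce=cv2.connectedComponentsWithStats(m)
        for i in range(1,k):
            if st[i,4]>5: P=W[l==i]; print(n,nm,st[i],ce[i].round(1),np.median(P,0).round(1))
```

```text
scene hood 1634 ((515.5077514648438, -58.76515197753906), (202.51014709472656, 124.0215072631836), 88.270263671875) 176.11993886948682 [[450.5, -158.10000610351562], [574.4000244140625, -161.8000030517578], [580.5, 40.599998474121094], [456.6000061035156, 44.29999923706055]]
scene waf [ 46  40  26  18 360] [174. 193.] [ 485. -992.  186.] ((481.8989562988281, -995.8410034179688), (100.4181137084961, 94.0868148803711), 57.499168395996094)
scene waf [ 24  62  27  19 397] [144. 164.] [ 604. -991.  156.] ((599.8192138671875, -996.9176635742188), (104.66305541992188, 95.05835723876953), 61.2697639465332)
scene waf [  0  85  29  20 424] [113. 134.] [ 723. -990.  126.] ((720.2291259765625, -993.885498046875), (101.58888244628906, 96.12220001220703), 67.68185424804688)
scene waf [355 176  11  31 201] [13. 82.] [371. 261.  55.] ((364.21759033203125, 259.3757019042969), (76.80848693847656, 15.042526245117188), 39.610347747802734)
scene waf [396 185  33  51 477] [ 10. 142.] [377. 431. 103.] ((371.37896728515625, 428.01727294921875), (18.282825469970703, 141.06761169433594), 80.96080780029297)
sc
[... 1327 characters left out ...]
 78.] ((498.4160461425781, 252.1348419189453), (21.143596649169922, 111.45919799804688), 14.930158615112305)
side waf [150 165  17  30 311] [10. 77.] [360. 251.  47.] ((361.59600830078125, 254.89544677734375), (77.21734619140625, 16.19957160949707), 40.343299865722656)
side waf [301 315  27  20 231] [53. 80.] [ 491. -466.   69.] ((494.5006103515625, -459.792724609375), (34.22693634033203, 61.66543197631836), 48.60849380493164)
side red [255 223   4   5  10] [256.5 224.7] [ 493.1 -183.7  155.8]
side red [303 302  25  25 480] [314.9 313.7] [ 501.8 -451.8   98.1]
side yel [264 215   6   6  24] [266.4 217.8] [ 528.1 -173.6  154.9]
side blue [266 142  32  35 729] [284.9 158.7] [767.9 132.8  56.8]
```

```bash
cat >> h.py <<'E'
from scipy.spatial.transform import Rotation as Ro
def plan(p,yaw,n,pos=None,R0=None):
    "print n rows towards TCP p, tool down at yaw degrees"
    s=env.state(); R=Ro.from_euler('xyz',s['tcp_rot']); x=np.array(s['eef_pos']); T=Ro.from_euler('xyz',[180,0,yaw],degrees=True)
    rv=(R.inv()*T).as_rotvec(degrees=True)/n; d=(np.array(p)-x)/n
    for i in range(n):
        # shift along axes before row's turn
        print(' '.join('%.2f'%v for v in np.r_[R.inv().apply(d)/60,rv/10])+';'); R=R*Ro.from_rotvec(rv,degrees=True)
E
python3 -c "
from h import *
plan([501,254,260],105.5,10)"
```

```text
-0.62 -0.34 0.05 -0.00 0.00 0.53;
-0.65 -0.28 0.05 -0.00 0.00 0.53;
-0.67 -0.22 0.05 -0.00 0.00 0.53;
-0.69 -0.16 0.05 -0.00 0.00 0.53;
-0.70 -0.09 0.05 -0.00 0.00 0.53;
-0.71 -0.03 0.05 -0.00 0.00 0.53;
-0.71 0.04 0.05 -0.00 0.00 0.53;
-0.70 0.10 0.05 -0.00 0.00 0.53;
-0.69 0.17 0.05 -0.00 0.00 0.53;
-0.67 0.23 0.05 -0.00 0.00 0.53;
```

send_rows --series "-0.62 -0.34 0.05 0 0 0.53;-0.65 -0.28 0.05 0 0 0.53;-0.67 -0.22 0.05 0 0 0.53;-0.69 -0.16 0.05 0 0 0.53;-0.7 -0.09 0.05 0 0 0.53"

```text
t: 0.78
eef_pos: [365.2, 417.6, 277.1]
tcp_rot: [-3.142, -0.0, 2.301]
ft_force: [0.0, 0.2, -0.5]
opening: 1.001
grip_force: 0.0
```

send_rows --series "-0.71 -0.03 0.05 0 0 0.53;-0.71 0.04 0.05 0 0 0.53;-0.7 0.1 0.05 0 0 0.53;-0.69 0.17 0.05 0 0 0.53;-0.67 0.23 0.05 0 0 0.53"

```text
t: 1.4
eef_pos: [501.5, 253.9, 262.0]
tcp_rot: [-3.141, -0.0, 1.839]
ft_force: [0.7, 0.7, 0.0]
opening: 1.002
grip_force: 0.0
```

send_rows --series "0 0 0 0 0 0;0 0 0 0 0 0"

```text
t: 1.65
eef_pos: [500.4, 255.3, 262.1]
tcp_rot: [-3.141, -0.0, 1.842]
ft_force: [-0.5, -0.1, 0.3]
opening: 0.998
grip_force: 0.0
```

Run:
```python
from h import *
c=shot('wrist'); save('w1.png',c['color']); s=env.state(); print(s['eef_pos'].round(1),np.degrees(s['tcp_rot']).round(2),s['ft_force'])
W=cloud(c); hsv=cv2.cvtColor(c['color'],cv2.COLOR_RGB2HSV); z=W[...,2]
m=((hsv[...,0]>8)&(hsv[...,0]<25)&(hsv[...,1]>100)&(z>107)&(z<125)).astype(np.uint8)
k,l,st,ce=cv2.connectedComponentsWithStats(m)
for i in range(1,k):
    if st[i,4]>100: P=W[l==i]; print(st[i],np.median(P[:,2]),cv2.minAreaRect(P[:,:2].astype(np.float32)))
```

```text
[500.2 255.6 262.2] [-1.7998e+02 -1.0000e-02  1.0560e+02] [-0.3397977   0.65046289  0.06680953]
[ 250  141   18  109 1708] 112.30564160075093 ((499.0104675292969, 255.56271362304688), (15.536079406738281, 105.13688659667969), 15.118335723876953)
```

View pics/w1.png

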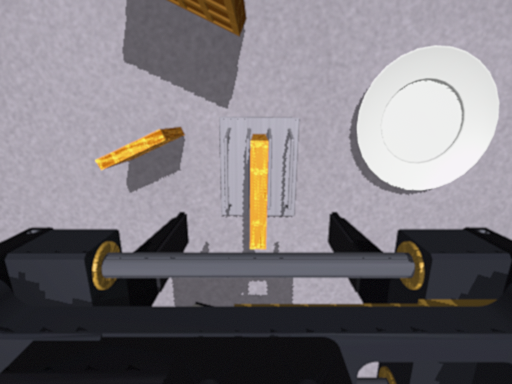

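The wrist view shows the waffle's top edge from (259,135) to (259,248), between the fingers and clear of its neighbours. It measures 105 mm long, with its centre at (499,255.6).

send_rows --series "0 -0.02 0.6 0 0 0.05;0 0 0.6 0 0 0;0 0 0.4 0 0 0;0 0 0.15 0 0 0;0 0 0 0 0 0"

```text
t: 2.33
eef_pos: [499.3, 255.4, 157.4]
tcp_rot: [-3.141, -0.0, 1.834]
ft_force: [-0.7, -0.0, -0.4]
opening: 1.001
grip_force: 0.0
```

send_rows --series "0 0 0 0 0 0;0 0 0 0 0 0;0 0 0 0 0 0;0 0 0 0 0 0;0 0 0 0 0 0" --fingers 0

```text
t: 2.95
eef_pos: [499.6, 254.8, 157.3]
tcp_rot: [3.142, -0.0, 1.833]
ft_force: [-0.3, -0.3, 0.1]
opening: 0.53
grip_force: 0.0
```

send_rows --series "0 0 0 0 0 0;0 0 0 0 0 0;0 0 0 0 0 0"

```text
t: 3.32
eef_pos: [499.5, 254.8, 157.2]
tcp_rot: [-3.142, -0.0, 1.833]
ft_force: [0.5, -0.4, 0.0]
opening: 0.213
grip_force: 0.0
```

send_rows --series "0 0 0 0 0 0;0 0 0 0 0 0;0 0 0 0 0 0;0 0 0 0 0 0"

```text
t: 3.82
eef_pos: [499.6, 254.8, 157.2]
tcp_rot: [3.142, -0.0, 1.833]
ft_force: [0.7, 0.3, 0.1]
opening: 0.163
grip_force: 30.0
```

send_rows --series "0 0 -0.3 0 0 0;0 0 -0.6 0 0 0;0 0 -0.8 0 0 0;0 0 -1 0 0 0;0 0 -0.6 0 0 0"

```text
t: 4.45
eef_pos: [499.5, 254.8, 358.2]
tcp_rot: [3.139, -0.0, 1.833]
ft_force: [0.5, 0.1, -1.4]
opening: 0.163
grip_force: 30.0
```

```bash
python3 -c "
from h import *
plan([515.1,-58.8,370],88.5,10)"
```

```text
-0.51 -0.11 -0.02 0.00 -0.00 0.17;
-0.51 -0.10 -0.02 0.00 -0.00 0.17;
-0.52 -0.08 -0.02 0.00 -0.00 0.17;
-0.52 -0.07 -0.02 0.00 -0.00 0.17;
-0.52 -0.05 -0.02 0.00 -0.00 0.17;
-0.52 -0.04 -0.02 0.00 -0.00 0.17;
-0.52 -0.02 -0.02 0.00 -0.00 0.17;
-0.52 -0.01 -0.02 0.00 -0.00 0.17;
-0.52 0.01 -0.02 0.00 -0.00 0.17;
-0.52 0.02 -0.02 0.00 -0.00 0.17;
```

send_rows --series "-0.51 -0.11 -0.02 0 0 0.17;-0.51 -0.1 -0.02 0 0 0.17;-0.52 -0.08 -0.02 0 0 0.17;-0.52 -0.07 -0.02 0 0 0.17;-0.52 -0.05 -0.02 0 0 0.17"

```text
t: 5.08
eef_pos: [506.5, 97.1, 361.3]
tcp_rot: [3.142, -0.0, 1.684]
ft_force: [0.4, -0.4, -0.3]
opening: 0.166
grip_force: 30.0
```

send_rows --series "-0.52 -0.04 -0.02 0 0 0.17;-0.52 -0.02 -0.02 0 0 0.17;-0.52 -0.01 -0.02 0 0 0.17;-0.52 0.01 -0.02 0 0 0.17;-0.52 0.02 -0.02 0 0 0.17"

```text
t: 5.7
eef_pos: [512.6, -59.0, 367.3]
tcp_rot: [3.142, -0.0, 1.535]
ft_force: [0.8, -0.5, -1.0]
opening: 0.168
grip_force: 30.0
```

send_rows --series "0 0 0 0 0 0;0 0 0 0 0 0"

```text
t: 5.95
eef_pos: [512.6, -57.6, 367.2]
tcp_rot: [-3.141, -0.0, 1.536]
ft_force: [0.1, 0.9, -0.6]
opening: 0.169
grip_force: 30.0
```

Run:
```python
from h import *
s=env.state(); print(s['eef_pos'].round(1),np.degrees(s['tcp_rot']).round(2))
ims=[]
for n in ['wrist','side','scene']:
    c=shot(n); ims.append(c['color']); np.savez(n+'2.npz',**c); W=cloud(c); z=W[...,2]
    g=c['color'].max(2)
    # white hood points and dark points within hood, at mouth level or lower
    hsv=cv2.cvtColor(c['color'],cv2.COLOR_RGB2HSV)
    R=(abs(W[...,0]-515)<80)&(W[...,1]>-175)&(W[...,1]<55)
    m=(R&(z>167)&(z<183)&(hsv[...,1]<60))
    P=W[m]
    if len(P)>50:
        print(n,'hood',len(P),np.median(P[:,2]),cv2.minAreaRect(P[:,:2].astype(np.float32)),np.percentile(P[:,0],[1,99]),np.percentile(P[:,1],[1,99]))
    w=R&(hsv[...,0]>8)&(hsv[...,0]<25)&(hsv[...,1]>100)&(z>200); P=W[w]
    if len(P)>30: print(n,'waf',len(P),P.min(0).round(),P.max(0).round(),cv2.minAreaRect(P[:,:2].astype(np.float32)))
save('b.png',cv2.resize(np.hstack([ims[0],ims[1]]),(800,300)))
```

```text
[512.6 -57.6 367.2] [-1.7999e+02 -2.0000e-02  8.8030e+01]
wrist hood 11967 174.24087562334722 ((513.0611572265625, -32.578208923339844), (150.19651794433594, 120.20198059082031), 88.56578063964844) [454.65464589 571.93713022] [-103.66815959   41.50311241]
wrist waf 5615 [437. -91. 222.] [585.  -4. 395.] ((507.2462158203125, -45.778282165527344), (86.23355865478516, 147.67393493652344), 68.55367279052734)
side hood 1521 173.01586757362315 ((514.721435546875, -60.02314758300781), (205.6124267578125, 121.29835510253906), 89.02569580078125) [454.12943495 572.50155646] [-159.18376502   38.08548539]
side waf 750 [ 478. -113.  214.] [553.  -2. 401.] ((503.3077087402344, -62.12824249267578), (69.76580047607422, 99.06751251220703), 28.9648380279541)
scene hood 1381 176.08537729066344 ((516.3914184570312, -58.70929718017578), (123.17350006103516, 203.3184814453125), 0.5234817266464233) [459.29934654 575.89592876] [-156.06763356   41.03937664]
scene waf 622 [ 494. -108.  221.] [558.  -4. 402.] ((525.1422729492188, -51.64411926269531), (57.84532165527344, 99.47688293457031), 18.80824851989746)
```

View pics/b.png

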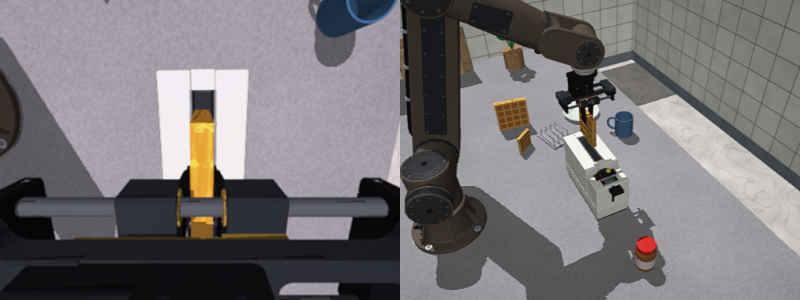

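The waffle hangs in line with the slot: in the left half of the picture, the slot is at (203,100) and the waffle's far end is at (202,115). I'll lower it now.

send_rows --series "0 0.01 0.4 0 0 -0.05;0 0 0.3 0 0 0;0 0 0.25 0 0 0;0 0 0.25 0 0 0;0 0 0 0 0 0"

```text
t: 6.72
eef_pos: [513.2, -57.8, 294.3]
tcp_rot: [-3.14, -0.0, 1.545]
ft_force: [0.3, -0.0, -0.1]
opening: 0.165
grip_force: 30.0
```

send_rows --series "0 0 0.25 0 0 0;0 0 0.2 0 0 0;0 0 0 0 0 0"

```text
t: 7.1
eef_pos: [513.1, -57.9, 267.3]
tcp_rot: [-3.14, -0.0, 1.545]
ft_force: [-0.2, -0.3, -1.0]
opening: 0.172
grip_force: 30.0
```

send_rows --series "0 0 0.03 0 0 0;0 0 0.02 0 0 0;0 0 0 0 0 0"

```text
t: 7.48
eef_pos: [513.4, -58.0, 265.4]
tcp_rot: [3.141, -0.0, 1.545]
ft_force: [-0.0, -0.7, -1.0]
opening: 0.166
grip_force: 30.0
```

send_rows --series "0 0 0 0 0 0;0 0 0 0 0 0;0 0 0 0 0 0;0 0 0 0 0 0;0 0 0 0 0 0" --fingers 0.7

```text
t: 8.1
eef_pos: [513.4, -58.0, 265.2]
tcp_rot: [3.142, -0.0, 1.545]
ft_force: [-0.3, 0.7, -0.7]
opening: 0.636
grip_force: 0.0
```

send_rows --series "0 0 -0.3 0 0 0;0 0 -0.7 0 0 0;0 0 -0.6 0 0 0;0 0 0 0 0 0" --fingers 0

```text
t: 8.6
eef_pos: [513.8, -58.0, 363.6]
tcp_rot: [3.137, 0.001, 1.545]
ft_force: [-0.5, 0.1, -0.5]
opening: 0.327
grip_force: 0.0
```

Run:
```python
from h import *
ims=[]
for n in ['wrist','side']:
    c=shot(n); ims.append(c['color']); np.savez(n+'3.npz',**c); W=cloud(c); z=W[...,2]
    hsv=cv2.cvtColor(c['color'],cv2.COLOR_RGB2HSV)
    R=(abs(W[...,0]-515)<80)&(W[...,1]>-175)&(W[...,1]<55)
    w=R&(hsv[...,0]>8)&(hsv[...,0]<25)&(hsv[...,1]>100)&(z>185); P=W[w]
    if len(P)>30: print(n,'waf',len(P),P.min(0).round(),P.max(0).round(),cv2.minAreaRect(P[:,:2].astype(np.float32)))
c=ims[1][140:260,190:310]; save('c.png',np.hstack([ims[0],cv2.resize(c,(384,384),interpolation=cv2.INTER_CUBIC)])[:,:896][:, -800:])
```

```text
wrist waf 3896 [ 438. -110.  187.] [552.  -5. 391.] ((502.7915954589844, -45.04364776611328), (83.42133331298828, 116.7850112915039), 40.45479202270508)
side waf 383 [ 473. -115.  186.] [546.  -7. 419.] ((517.5735473632812, -64.08674621582031), (100.93780517578125, 68.80748748779297), 63.04472732543945)
```

View pics/c.png

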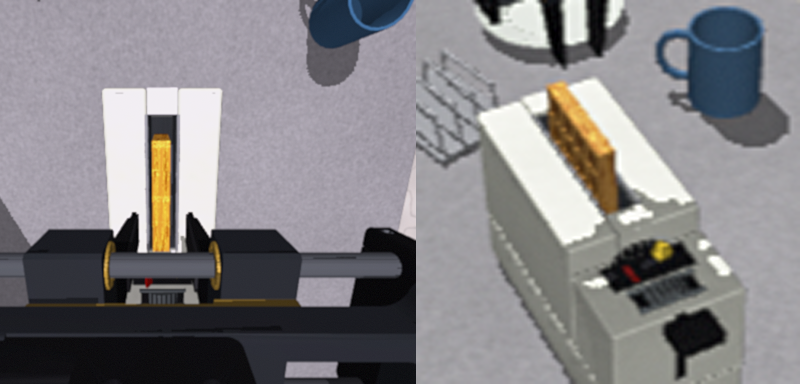

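The waffle stands in the slot. The picture also shows the red pointer on the left of the scale at (632,272) and the yellow marker at (662,250). Next I'll look at the deck from above.

send_rows --series "-0.8 0 0 0 0 0;-0.8 0 0 0 0 0;-0.8 0 0 0 0 0;-0.8 0 0 0 0 0;0 0 0 0 0 0"

```text
t: 9.32
eef_pos: [507.9, -252.5, 359.2]
tcp_rot: [-3.139, -0.001, 1.542]
ft_force: [0.3, 0.6, 0.3]
opening: 0.002
grip_force: 0.0
```

```bash
cat >> h.py <<'E'
def dial(c,O=(513.1,-58.8),yaw=-1.45):
    W=cloud(c); hsv=cv2.cvtColor(c['color'],cv2.COLOR_RGB2HSV); a=np.radians(yaw)
    d=W[...,:2]-np.array(O); xt=d[...,0]*np.cos(a)+d[...,1]*np.sin(a); yt=-d[...,0]*np.sin(a)+d[...,1]*np.cos(a)+40; z=W[...,2]
    near=(abs(xt)<60)&(yt>-140)&(yt<-55)&(z>135)
    for nm,lo,hi in [('red',(0,140,70),(7,255,255)),('yel',(22,130,100),(36,255,255))]:
        m=(cv2.inRange(hsv,lo,hi)>0)&near
        k,l,st,ce=cv2.connectedComponentsWithStats(m.astype(np.uint8))
        for i in range(1,k):
            if st[i,4]<8: continue
            q=l==i; r=np.hypot(xt[q],z[q]-128); th=np.arctan2(xt[q],z[q]-128)
            print(nm,st[i].tolist(),'xt',np.percentile(xt[q],[2,50,98]).round(1),'yt',np.percentile(yt[q],[2,50,98]).round(1),'z',np.percentile(z[q],[2,50,98]).round(1),'th',np.median(th).round(3),'r',np.median(r).round(1))
    return xt,yt,z
E
python3 - <<'E'
from h import *
c=shot('wrist'); np.savez('w4.npz',**c); s=env.state(); print(s['eef_pos'].round(1),s['opening'])
xt,yt,z=dial(c)
hsv=cv2.cvtColor(c['color'],cv2.COLOR_RGB2HSV)
m=(hsv[...,1]<60)&(hsv[...,2]>140)&(abs(z-150)<4)&(yt<-55)&(yt>-150)&(abs(xt)<70)
print('deck',m.sum(),np.percentile(xt[m],[1,99]),np.percentile(yt[m],[1,99]))
m=(abs(z-175)<4)&(abs(xt)<70)&(yt>-75)&(hsv[...,1]<60)&(hsv[...,2]>140);print('hood',m.sum(),np.percentile(xt[m],[1,99]),np.percentile(yt[m],[1,99]))
m=(abs(z-155)<6)&(hsv[...,2]<60)&(yt<-140)&(yt>-185)&(abs(xt)<40);print('lever',m.sum(),np.percentile(xt[m],[1,50,99]),np.percentile(yt[m],[1,99]),np.median(z[m]))
d=dict(np.load('side3.npz'));print('side');dial(d,(514.7,-59.5))
save('d.png',c['color'])
E
```

```text
[ 508.  -250.9  359.5] 0.0064730639296709525
red [240, 116, 8, 14, 103] xt [-21.2 -17.2 -14. ] yt [-92.8 -86.5 -80.4] z [149.7 156.2 159.3] th -0.56 r 33.1
yel [269, 103, 15, 13, 175] xt [10.5 16.6 24.5] yt [-78.6 -72.6 -66.3] z [149.5 157.  160.7] th 0.492 r 34.6
deck 4447 [-58.84130557  57.97959885] [-137.52452915  -62.20946383]
hood 9659 [-58.56800432  57.78425717] [-57.30328866  19.89879667]
lever 956 [-19.63441695  -0.18817457  20.39930512] [-174.98498212 -144.87621157] 154.0266457866992
side
red [255, 223, 5, 5, 9] xt [-20.5 -18.7 -15.2] yt [-94.  -88.1 -77. ] z [149.  155.9 159.2] th -0.609 r 33.3
yel [264, 215, 6, 6, 26] xt [10.8 16.  21.5] yt [-80.  -73.2 -63.7] z [148.4 154.8 160.8] th 0.531 r 31.2
```

View pics/d.png

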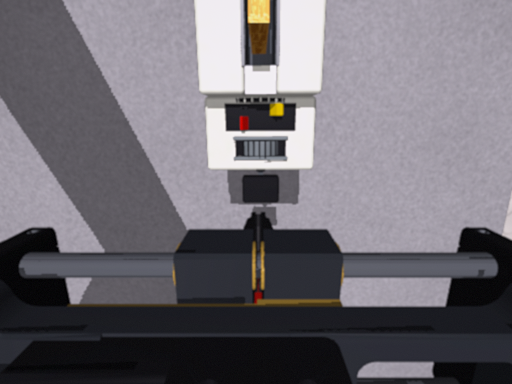

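The deck view shows the red pointer at (243,123), the yellow marker at (277,109), the wheel at (260,149) and the lever at (261,188). The wheel needs about +1.06 rad, which is 32 mm of rim.

```bash
python3 -c "
from h import *
plan([500.9,-214.6,243],88.5,3)"
```

```text
0.20 -0.04 0.65 -0.00 -0.00 -0.00;
0.20 -0.04 0.65 -0.00 -0.00 -0.00;
0.20 -0.04 0.65 -0.00 -0.00 -0.00;
```

send_rows --series "0.2 -0.04 0.65 0 0 0;0.2 -0.04 0.65 0 0 0;0.2 -0.04 0.65 0 0 0;0 0 0 0 0 0;0 0 0 0 0 0"

```text
t: 10.0
eef_pos: [502.8, -213.7, 245.4]
tcp_rot: [3.141, 0.001, 1.546]
ft_force: [0.9, -0.7, 0.1]
opening: 0.006
grip_force: 0.0
```

send_rows --series "0 0 0.05 0 0 0;0 0 0.03 0 0 0;0 0 0.02 0 0 0;0 0 0 0 0 0"

```text
t: 10.5
eef_pos: [502.1, -213.8, 238.2]
tcp_rot: [3.142, -0.0, 1.545]
ft_force: [-0.7, 0.6, -0.7]
opening: 0.003
grip_force: 0.0
```

send_rows --series "0 -0.02 0.02 0 0 0;0 0 0.01 0 0 0;0 0 0 0 0 0"

```text
t: 10.88
eef_pos: [501.0, -213.7, 236.3]
tcp_rot: [-3.142, -0.0, 1.545]
ft_force: [-0.2, 0.1, -0.2]
opening: 0.002
grip_force: 0.0
```

send_rows --series "0 0 0.01 0 0 0;0 0 0 0 0 0"

```text
t: 11.12
eef_pos: [501.0, -213.7, 235.8]
tcp_rot: [3.142, -0.0, 1.545]
ft_force: [-0.5, -0.3, -0.5]
opening: 0.004
grip_force: 0.0
```

send_rows --series "0 0 0.01 0 0 0;0 0 0 0 0 0"

```text
t: 11.38
eef_pos: [501.0, -213.7, 235.2]
tcp_rot: [3.141, -0.0, 1.545]
ft_force: [-0.6, -0.6, 0.8]
opening: 0.003
grip_force: 0.3
```

send_rows --series "0 0 0.01 0 0 0;0 0 0 0 0 0"

```text
t: 11.62
eef_pos: [501.0, -213.7, 235.0]
tcp_rot: [3.141, 0.0, 1.545]
ft_force: [-1.3, 0.8, 4.9]
opening: 0.007
grip_force: 2.5
```

send_rows --series "0 0 0.01 0 0 0;0 0 0 0 0 0"

```text
t: 11.88
eef_pos: [501.0, -213.8, 234.8]
tcp_rot: [3.141, 0.0, 1.545]
ft_force: [-2.9, 0.3, 10.1]
opening: 0.001
grip_force: 5.0
```

send_rows --series "0 0 -0.008 0 0 0;0 0.035 -0.009 0 0 0;0 0.035 -0.005 0 0 0;0 0.035 -0.003 0 0 0;0 0.035 -0.001 0 0 0"

```text
t: 12.5
eef_pos: [509.6, -214.0, 235.8]
tcp_rot: [3.141, 0.0, 1.545]
ft_force: [-0.3, 1.5, 4.5]
opening: 0.002
grip_force: 2.5
```

send_rows --series "0 0.035 0.002 0 0 0;0 0.035 0.004 0 0 0;0 0.035 0.007 0 0 0;0 0.035 0.009 0 0 0;0 0 0 0 0 0"

```text
t: 13.12
eef_pos: [518.7, -214.2, 235.3]
tcp_rot: [3.139, 0.001, 1.545]
ft_force: [2.2, 2.0, 9.9]
opening: 0.003
grip_force: 5.3
```

Run:
```python
from h import *
for n,O in [('side',(514.7,-59.5)),('wrist',(513.1,-58.8))]: print(n); dial(shot(n),O)
```

```text
side
red [262, 219, 4, 7, 17] xt [-0.8  0.3  2.6] yt [-93.7 -86.6 -79.1] z [147.5 157.3 164.4] th 0.014 r 29.3
yel [264, 216, 3, 5, 11] xt [ 0.7 12.2 15.4] yt [-100.9  -70.4  -66.6] z [149.8 153.  182.7] th 0.458 r 27.6
wrist
red [244, 175, 6, 26, 121] xt [-0.6  1.1  2. ] yt [-93.2 -85.1 -79.5] z [148.9 163.9 165.2] th 0.031 r 35.9
yel [261, 156, 23, 22, 432] xt [10.4 16.7 23.9] yt [-78.5 -72.4 -66.6] z [149.9 157.2 160.6] th 0.487 r 35.1
```

send_rows --series "0 0 -0.08 0 0 0;0 -0.14 0 0 0 0;0 -0.13 0 0 0 0;0 0 0.04 0 0 0;0 0 0 0 0 0"

```text
t: 13.85
eef_pos: [501.5, -213.8, 236.4]
tcp_rot: [-3.141, -0.0, 1.545]
ft_force: [0.8, -0.4, -0.6]
opening: 0.003
grip_force: 0.0
```

send_rows --series "0 0 0.02 0 0 0;0 0 0 0 0 0;0 0 0 0 0 0"

```text
t: 14.22
eef_pos: [501.6, -213.7, 235.4]
tcp_rot: [3.141, -0.0, 1.545]
ft_force: [-0.2, 0.2, -0.1]
opening: 0.007
grip_force: 0.1
```

send_rows --series "0 0 0.012 0 0 0;0 0 0 0 0 0;0 0.033 -0.008 0 0 0;0 0.033 -0.005 0 0 0;0 0.033 -0.003 0 0 0"

```text
t: 14.85
eef_pos: [507.7, -213.9, 235.8]
tcp_rot: [3.141, 0.0, 1.545]
ft_force: [-1.3, 0.5, 4.4]
opening: 0.006
grip_force: 2.1
```

send_rows --series "0 0.033 -0.001 0 0 0;0 0.033 0.002 0 0 0;0 0.033 0.004 0 0 0;0 0.03 0.005 0 0 0;0 0 0 0 0 0"

```text
t: 15.48
eef_pos: [515.9, -214.1, 235.6]
tcp_rot: [3.14, 0.0, 1.545]
ft_force: [0.4, 2.1, 8.6]
opening: 0.002
grip_force: 4.3
```

send_rows --series "0 0 -0.2 0 0 0;-0.8 -0.04 -0.6 0 0 0;0 0 -0.6 0 0 0;0 0 -0.5 0 0 0;0 0 0 0 0 0"

```text
t: 16.1
eef_pos: [511.8, -262.3, 351.3]
tcp_rot: [3.138, 0.002, 1.545]
ft_force: [0.3, -0.2, -0.1]
opening: 0.002
grip_force: 0.0
```

Run:
```python
from h import *
s=env.state(); print(s['eef_pos'].round(1))
for n,O in [('side',(514.7,-59.5)),('wrist',(513.1,-58.8))]: print(n); c=shot(n); dial(c,O)
p=proj(c,[513,-190,155])[0].astype(int); print(p)
save('e.png',cv2.resize(c['color'][max(0,p[1]-50):p[1]+50,max(0,p[0]-70):p[0]+70],(700,500),interpolation=cv2.INTER_CUBIC))
```

```text
[ 511.8 -262.3  351.3]
side
red [266, 219, 5, 6, 20] xt [10.5 13.7 17.2] yt [-93.1 -88.2 -81.3] z [148.7 155.1 160.7] th 0.496 r 30.6
yel [264, 215, 6, 6, 21] xt [ 9.7 15.  22.4] yt [-78.6 -72.8 -66.1] z [148.4 154.5 161.1] th 0.515 r 30.0
wrist
red [267, 106, 9, 15, 114] xt [11.3 15.1 19.3] yt [-93.2 -86.9 -80.5] z [150.4 157.5 161.7] th 0.457 r 32.9
yel [266, 92, 15, 14, 196] xt [10.2 16.9 24.6] yt [-78.7 -72.8 -65.7] z [149.4 156.9 160.7] th 0.49 r 34.6
[259 117]
```

View pics/e.png

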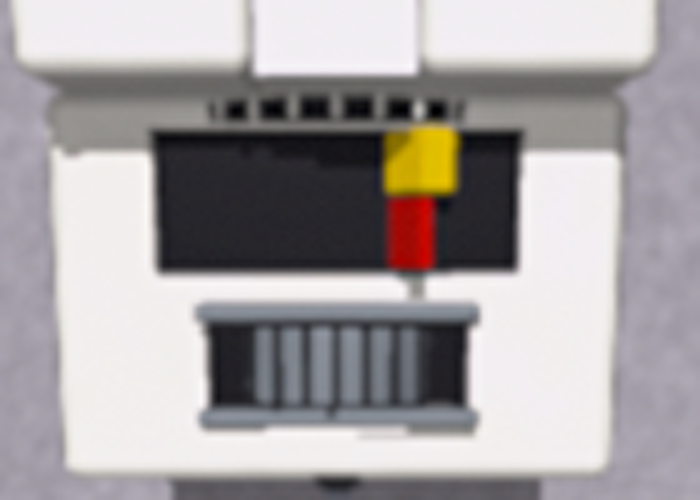

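The crop shows the red pointer (412,235) lined up with the yellow tab (422,160), about 1 mm off against the 4 mm allowed. Next is the lever.

send_rows --series "0 -0.07 0.6 0 0 0;0 0 0.6 0 0 0;0 0 0.45 0 0 0;0 0 0.2 0 0 0;0 0 0 0 0 0"

```text
t: 16.82
eef_pos: [507.3, -261.7, 237.3]
tcp_rot: [-3.14, -0.001, 1.545]
ft_force: [0.4, 0.4, 1.4]
opening: -0.001
grip_force: 0.0
```

send_rows --series "0 0 0.07 0 0 0;0 0 0.07 0 0 0;0 0 0.07 0 0 0;0 0 0.07 0 0 0;0 0 0 0 0 0"

```text
t: 17.45
eef_pos: [507.3, -261.8, 220.9]
tcp_rot: [-3.141, -0.0, 1.545]
ft_force: [0.2, -0.7, 0.5]
opening: 0.005
grip_force: 0.3
```

send_rows --series "0 0 0.1 0 0 0;0 0 0.1 0 0 0;0 0 0.1 0 0 0;0 0 0.08 0 0 0;0 0 0 0 0 0"

```text
t: 18.08
eef_pos: [507.3, -261.8, 197.8]
tcp_rot: [-3.141, -0.001, 1.545]
ft_force: [-0.5, 1.0, 0.3]
opening: 0.006
grip_force: 0.0
```

send_rows --series "0 0 0.03 0 0 0;0 0 0.03 0 0 0;0 0 0 0 0 0"

```text
t: 18.45
eef_pos: [507.3, -261.8, 194.7]
tcp_rot: [-3.141, -0.0, 1.545]
ft_force: [-0.6, -0.3, 0.5]
opening: 0.004
grip_force: 0.4
```

send_rows --series "0 0 0.02 0 0 0;0 0 0.01 0 0 0;0 0 0 0 0 0"

```text
t: 18.82
eef_pos: [507.3, -261.8, 193.0]
tcp_rot: [-3.141, -0.0, 1.545]
ft_force: [-0.7, 0.9, 2.7]
opening: 0.001
grip_force: 1.5
```

send_rows --series "0 0 0.01 0 0 0;0 0 0.01 0 0 0;0 0 0 0 0 0"

```text
t: 19.2
eef_pos: [507.4, -261.8, 192.7]
tcp_rot: [3.141, 0.0, 1.545]
ft_force: [-4.2, 1.9, 13.2]
opening: 0.0
grip_force: 6.1
```

send_rows --series "0 0 0.01 0 0 0;0 0 0 0 0 0"

```text
t: 19.45
eef_pos: [507.4, -261.9, 192.5]
tcp_rot: [3.141, 0.0, 1.545]
ft_force: [-5.7, 2.6, 18.1]
opening: 0.004
grip_force: 8.7
```

send_rows --series "0 0 -0.3 0 0 0;0 0 -0.8 0 0 0;0 0 -0.8 0 0 0;0 0 -0.8 0 0 0;0 0 0 0 0 0"

```text
t: 20.08
eef_pos: [508.0, -262.3, 356.5]
tcp_rot: [3.136, 0.003, 1.545]
ft_force: [-0.3, -0.0, -0.3]
opening: 0.005
grip_force: 0.0
```

Run:
```python
from h import *
s=env.state(); print(s['eef_pos'].round(1),s['ft_force'].round(1))
for n,O in [('side',(514.7,-59.5)),('wrist',(513.1,-58.8))]:
    print(n); c=shot(n); xt,yt,z=dial(c,O); hsv=cv2.cvtColor(c['color'],cv2.COLOR_RGB2HSV)
    m=(hsv[...,2]<70)&(yt<-148)&(yt>-178)&(abs(xt)<19)&(z>60)&(z<165);print('lever',m.sum(),np.percentile(z[m],[5,50,95]))
    m=(hsv[...,0]>8)&(hsv[...,0]<25)&(hsv[...,1]>100)&(abs(xt)<14)&(yt>-20)&(yt<100)&(z>100)&(z<250);print('waf',m.sum(),np.percentile(z[m],[5,50,95]) if m.any() else 0)
    if n=='side': save('f.png',cv2.resize(c['color'][90:360,150:400],(600,600),interpolation=cv2.INTER_CUBIC))
```

```text
[ 508.  -262.3  356.5] [-0.3 -0.  -0.3]
side
red [266, 219, 5, 6, 18] xt [11.  13.8 17.2] yt [-94.3 -88.1 -80.2] z [148.2 153.7 160.3] th 0.491 r 29.2
yel [264, 215, 6, 6, 21] xt [ 9.8 14.7 22.4] yt [-79.3 -71.9 -64.3] z [147.1 154.  159.3] th 0.515 r 29.8
lever 152 [105.3238291  112.92099249 116.12820859]
waf 161 [160.36099815 175.66185249 180.15531679]
wrist
red [270, 106, 9, 15, 115] xt [11.  14.9 19.5] yt [-93.5 -86.6 -79.8] z [149.5 157.3 160.8] th 0.459 r 32.7
yel [269, 92, 15, 14, 187] xt [ 9.9 16.6 24.4] yt [-78.7 -73.  -66.9] z [149.4 156.9 160.7] th 0.494 r 34.6
lever 658 [113.00828691 114.1843684  115.3268488 ]
waf 654 [111.77131597 176.53217775 180.26210734]
```

View pics/f.png

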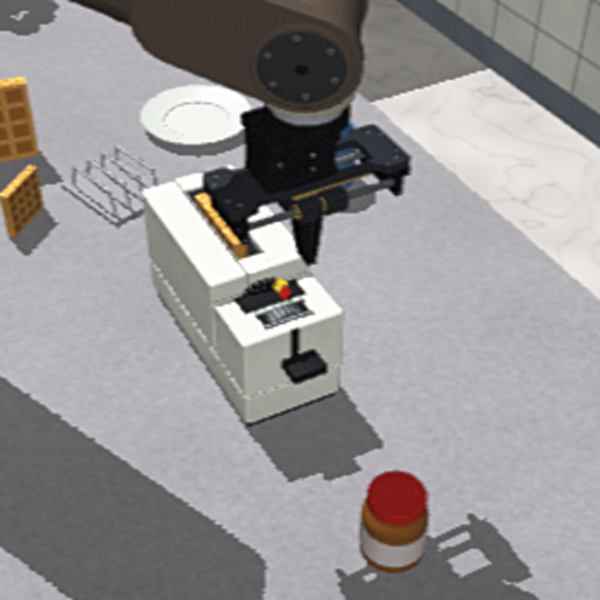

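The picture shows the lever down at (304,365), the waffle sunk in the slot at (220,222) with its top at about 180 mm, and the pointer and marker still lined up at (283,290). The gripper is clear of everything.

```bash
python3 -c "
from cell import env
print(env.job_done())"
```

```text
the job is handed in; nothing more can be done
None
```

The job is handed in at about 20 s on the robot's clock: the waffle stands in the slot, the pointer is within about 1–2 mm of the marker's middle (4 mm allowed), the lever was then pressed to its hard stop, and the mug, jar and plate were not touched.

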